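# Check a cap nut on the thread gauge and sort it

### The job

Take the cap nut that stands on the pale soldering board and screw it gently, clockwise, down the threaded gauge post until it stops. Then unscrew it and stand it, open side down, over the peg of the white round dish if it turned fully home (rim flat on the gauge's shoulder), or over the peg of the square wooden tray if it stopped short of that. Do not force the thread, and leave the nut on the small steel block and the other things on the bench alone.

Things in the scene. Friction and masses are not known exactly. Their poses are not given: they have to be found in the camera images.
- nut_a: Hexagonal steel cap nut, 42 mm across flats, 34 mm high, 0.16 kg, open below. Origin: centre of its rim (underside); z up. Flats face its yaw 0, 60, 120.. deg. Inside, three lugs at yaw 0, 120, 240 deg (small dark dots on top mark them), 3 to 6.5 mm above the rim, 6 mm wide, reaching in to radius 11 mm of the 31 mm bore. It stands on the board (to be checked) or on the block (spare).
- nut_b: Same outside, lugs and axes as nut_a; the two swap places from run to run. One of the two is threaded to full depth and can go home; the other is too shallow inside and stops short with its rim 3.5 mm above the gauge's shoulder. Seen from outside they are alike.
- gauge: Fixed steel thread gauge: dark foot 80 mm across and 12 mm high, pedestal 52 mm across up to the flat shoulder at 40 mm, threaded post 24 mm tall above that (core 20 mm, thread 28.6 mm across, cone nose). Origin: centre of the underside; z up. Right-hand three-start thread: clockwise from above, a nut sinks 4.06 mm per rad, with 2 mm axial play; it stays where it is left.
- gauge_shoulder (a point): Centre of the flat shoulder, 40 mm above the bench; axes as the gauge. Nut lowered at a yaw 0.4 to 0.6 rad more than the gauge's (or that plus 120 or 240 deg): lugs rest on the thread with the rim 6 to 7 mm above the shoulder. From there clockwise a full-depth nut is home (rim on shoulder) after about 1.6 rad, tight by 2 rad; a shallow one bottoms after 0.7, tight by 1.2 rad.
- post_top (a point): Tip of the gauge's post on its axis, 24 mm above the shoulder. The three ridges begin at the gauge's yaw 0, 120 and 240 deg, their tops 15.7 mm above the shoulder, and run down clockwise seen from above. Stop at 0.2 N m of twist: from 0.35 N m on, contact forces pass the allowed 80 N. To take a nut off, turn it anticlockwise to where it went in, then lift.
- board: Fixed pale soldering board, 140 x 200 x 12 mm. Origin: centre of its underside; its top is 12 mm above the bench.
- bench_block: Fixed small dark steel block, 70 x 70 x 12 mm, with the spare nut on it. Origin: centre of its underside.
- dish: Fixed round white ceramic dish for good nuts, 126 mm across, 22 mm high, wall 4 mm, floor 5 mm above the bench; in its middle a plain steel peg, 14 mm in diameter, 24 mm tall above the floor. Origin: centre of its underside. Dish and tray change places from run to run.
- tray: Fixed square wooden tray for nuts that stop short, 125 x 125 mm, 22 mm high, wall 5 mm, floor 5 mm above the bench; in its middle a plain steel peg, 14 mm in diameter, 24 mm tall above the floor: a shallow nut comes to rest on the peg's end, its rim 3.5 mm above the floor. Origin: centre of its underside.
- bottle: Loose small clear bottle, 32 mm diameter, 62 mm high. Origin: centre of its underside. Leave alone.
- hammer: Loose bench hammer, 200 mm long, lying along its x. Leave alone.
Not all that is in view belongs to the job. Several things have the shape of the bench_block; the one meant has the colours described above.

How it is judged:
By the outcome, as a careful person would: the job done as asked, in the order asked, and still so for the second after the job is handed in, with the robot touching nothing.
It also fails if it takes over 64 s, if anything falls off the work surface, if the arm or the gripper's body presses on something with over 40 N, if the wrist force passes 120 N, or if a joint passes its speed limit or range.

### The arm

A 6-joint arm with a two-finger parallel gripper is mounted at the origin on the work surface. World frame = base frame: x ahead of the robot, y to its left, z up, the work surface at z = 0. Lengths are in mm, angles in rad, forces in N, time in s.
With the tool pointing down it reaches from about 400 to 925 mm from the base axis. Payload 12.5 kg.
Tool frame: the origin (TCP) lies at the very end of the fingers, on their centre line; the grasp point (between the pads) lies 19 mm behind it (env.grip_point_offset is the distance from the TCP to the grasp point, in mm); z points along the fingers, y is the direction in which the jaws open and shut (so a half turn about z gives the same grasp; the last joint's range is limited). The gripper opens to 95 mm and grips with 3 to 60 N. Pads are 20 mm wide; open, the fingers measure 119 mm over their backs; the gripper's body (75 mm by 180 mm) begins 59 mm behind the grasp point.
Start: joints at [-1.234, 0.491, 1.559, -0, 1.092, -0.106], TCP at [267.819, -564.73, 214.661] pointing down, gripper open.
Joint ranges: [-3.1, 3.1], [-0.84, 2.19], [0.05, 2.79], [-1.13, 4.28], [0.06, 2.93], [-2.69, 2.69]. Speed limits (rad/s): [2.22, 2.22, 2.79, 3.14, 3.14, 3.14].

### API

Orientations are given as [roll, pitch, yaw] about the fixed x, y, z axes, in that order (R = Rz(yaw) Ry(pitch) Rx(roll)).
In Python, from cell import env gives the robot as it stands.
- The arm moves only by the tool drive_tool, never from a script. Its argument "commands" is a list of rows, each an object of numbers: "dx", "dy", "dz": the shift along the world's x, y, z in mm; "yaw": the turn about the world's z in degrees. In form: [{"dx": .., "dy": .., "dz": .., "yaw": ..}, ...]. A call has 1 to 5 rows; each row shifts and turns the commanded pose from where the row before left it; what a row does not reach is not made up. A row lasts 1/12 s, in which the tool goes at most 41.7 mm and 7.16 degrees, less where a joint would pass 70% of its speed; a pose out of reach is approached as far as the arm can. A call with a gripper value outside its range is refused whole. "grip" is the opening, from 0 (shut) to 1 (fully open), set as the call begins (left out, the last holds). The fingers move at their own pace and stop on an object; the grip force is fixed at half the most. Time passes only in rows, so rows that do not move let the fingers close. It gives the time, the measured TCP pose, the force and the opening at its end, in the units of the state.
- env.state(): the state, without advancing time (a new reading comes with each control period).
- env.read_camera(name): name is "scene" or "top" or "wrist"; returns the picture (400x640x3 uint8, red, green, blue); there is no depth.
- env.calibration(name): a dict with "intrinsics" (3x3 intrinsics, pixels), "dist_coeffs" ([k1, k2, p1, p2, k3] as OpenCV has them; the pictures are not rectified), "rvec" (rotation vector, rad) and "tvec" (3), from world to camera coordinates, as OpenCV has them. Camera axes: x right, y down, z forward; pixel columns grow to the right and rows downward; lengths in mm; the calibration is good to about 2 mm. A picture is of the moment at which its call begins: read the wrist's pose just before it. calibration takes no time and is no camera call; for the wrist camera it gives the pose at the moment of the call.
- env.job_done(): hands the job in, once; it reports no verdict.
Trained networks look in the newest picture that a camera, given by its name, has taken for a name from the list of things; names that differ only in an ending like _2 or _b are one class to them, and where a whole thing is asked for, a point or a joint stands for the part that bears it (a point fixed in the world has none). Each returns a list of dicts, best first, with "conf" (0 to 1); they miss things now and then, are a little off and sometimes report something else, mostly with a low value. They report only what shows in the picture. A call takes as long as a camera call. They do not tell look-alikes from the thing itself.
- env.trace(query, camera): "pixels" (400x640 bool, what is visible of it) and "pixel" ([column, row] in pixels, amid what is visible of it).
- env.place_of(query, camera): "pixel" ([column, row] in pixels: a listed point, or the origin of a listed thing).
The state is a dict: "t": time; "joints": joint angles; "qvel": joint speeds; "tau": joint torques, N m; "eef_pos": TCP position; "tcp_rot": TCP orientation; "ft_force": force on the tool from outside, world axes, zero at the start; "moment": the same for the moment, N m; "opening": opening from 0.0 (shut) to 1.0 (fully open).
Only numpy, scipy, OpenCV 4.12 (cv2) and the standard library are available. Lean on these libraries where they do the work, as an engineer would, in place of code of your own. Each camera call takes 0.05 s, during which the arm holds its last target.

## Working session

There is one attempt and no reset: what is moved stays moved. The work goes in short steps, Python scripts to look and compute and a tool call to move; the robot and the scene stay as the last step left them, time stands still between calls to the robot, and variables do not carry over. Pictures are saved under pics/ and viewed, and the job is handed in when it is done.

Besides the shell and the picture viewer there is one more tool, called by a JSON object that holds its "name" and its "arguments". drive_tool: Moves the arm, as the interface text tells. Its arguments: {"type":"object","properties":{"commands":{"type":"array"},"grip":{"type":"number"}},"required":["commands"]}

```bash
ls; mkdir -p pics; python3 - <<'E'
from cell import env
import cv2
s=env.state(); print(s['t'],s['eef_pos'],s['tcp_rot'],s['opening'])
for c in ('scene','top','wrist'):
    im=env.read_camera(c); cv2.imwrite(f'pics/{c}0.png',im[:,:,::-1])
print(env.state()['t'])
E
```

```text
pics
0.0 [ 267.73438581 -564.46994051  214.06666432] [-3.14045786e+00 -1.10561970e-04  4.42809731e-01] 0.9994681905747606
0.15
```

View pics/scene0.png

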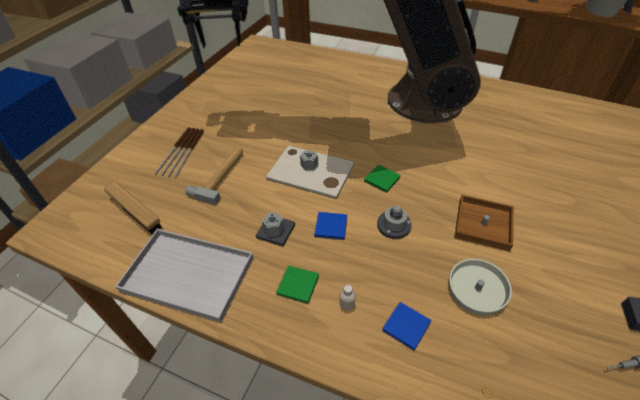

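View pics/top0.png

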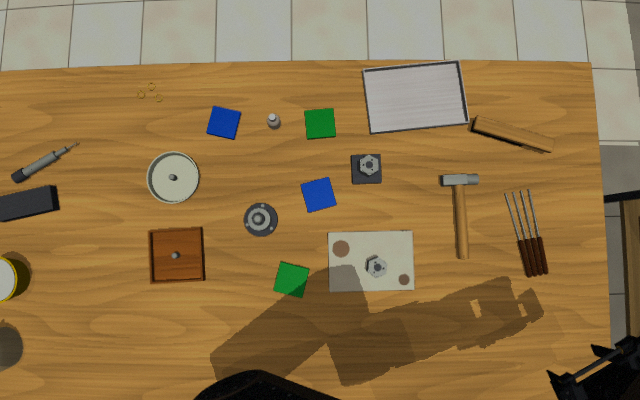

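View pics/wrist0.png

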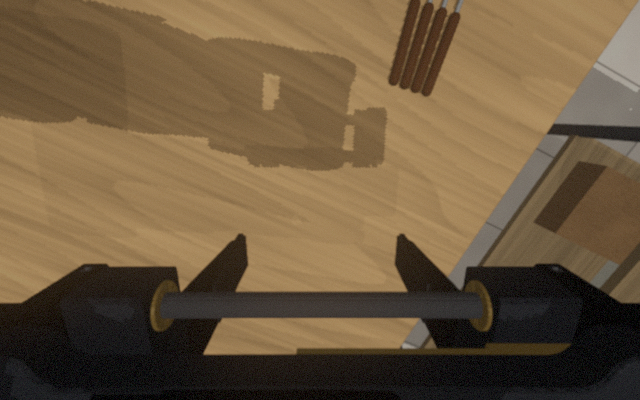

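Top view: the cap nut on the pale board is at (377,267) and the look-alike on the dark block at (369,165), which is the spare. The gauge is at (260,219), the dish at (173,178) and the tray at (176,255). I choose the nut at (377,267). Next I crop it and localise.

```bash
cat > h.py <<'E'
from cell import env
import cv2, numpy as np
def ray(cal,px):
    K=np.array(cal['intrinsics'],float);d=np.array(cal['dist_coeffs'],float)
    R,_=cv2.Rodrigues(np.array(cal['rvec'],float));t=np.array(cal['tvec'],float).ravel()
    u=cv2.undistortPoints(np.array([[px]],float),K,d)[0,0]
    return -R.T@t, R.T@np.array([u[0],u[1],1.])
def at(cal,px,z):
    c,d=ray(cal,px); return c+d*(z-c[2])/d[2]
def proj(cal,P):
    p,_=cv2.projectPoints(np.atleast_2d(np.array(P,float)),np.array(cal['rvec'],float),np.array(cal['tvec'],float),np.array(cal['intrinsics'],float),np.array(cal['dist_coeffs'],float)); return p[:,0]
E
python3 - <<'E'
from h import *
im=cv2.imread('pics/top0.png')
a=cv2.resize(im[225:300,320:420],None,fx=5,fy=5,interpolation=cv2.INTER_CUBIC)
b=cv2.resize(im[195:245,230:290],None,fx=5,fy=5,interpolation=cv2.INTER_CUBIC)
o=np.zeros((375,800,3),np.uint8);o[:,:500]=a;o[:250,500:]=b
cv2.imwrite('pics/crop1.png',o)
cal={c:env.calibration(c) for c in ('top','scene')}
for q,z in (('nut_a',12),('gauge',0),('post_top',64),('gauge_shoulder',40),('dish',0),('tray',0),('board',0),('bench_block',0),('bottle',0)):
  for c in ('top',):
    for r in env.place_of(q,c)[:3]: print(q,c,round(r['conf'],2),np.round(r['pixel'],1),at(cal[c],r['pixel'],z).round(1))
c,_=ray(cal['top'],[320,200]);print(c, env.state()['t'])
E
```

```text
nut_a top 0.84 [375.5 265.9] [ 443.  -223.5   12. ]
nut_a top 0.72 [368.1 166.4] [ 677.  -211.8   12. ]
nut_a top 0.37 [177.3 253.2] [477.9 239.9  12. ]
gauge top 0.85 [261.2 222.1] [549.   43.4   0. ]
post_top top 0.59 [256.3 218. ] [555.9  46.   64. ]
gauge_shoulder top 0.59 [259.4 216.6] [560.1  42.3  40. ]
dish top 0.65 [261.8 223.8] [544.9  42.    0. ]
dish top 0.6 [173.  177.9] [657.9 256.9   0. ]
tray top 0.77 [177.5 253.4] [477.  243.4   0. ]
board top 0.82 [368.8 260.3] [ 455.5 -209.6    0. ]
board top 0.33 [257.  219.4] [555.5  53.4   0. ]
bench_block top 0.97 [290.2 282.9] [405.5 -24.1   0. ]
bench_block top 0.81 [321.1 193.9] [614.2 -99.6   0. ]
bench_block top 0.75 [224.4 121.3] [795.1 133.1   0. ]
bottle top 0.61 [366.4 166.5] [ 678.8 -209.3    0. ]
bottle top 0.55 [274.9 126.7] [779.4   9.9   0. ]
[ 513.30655699  -86.28471896 1003.98139525] 0.6
```

View pics/crop1.png

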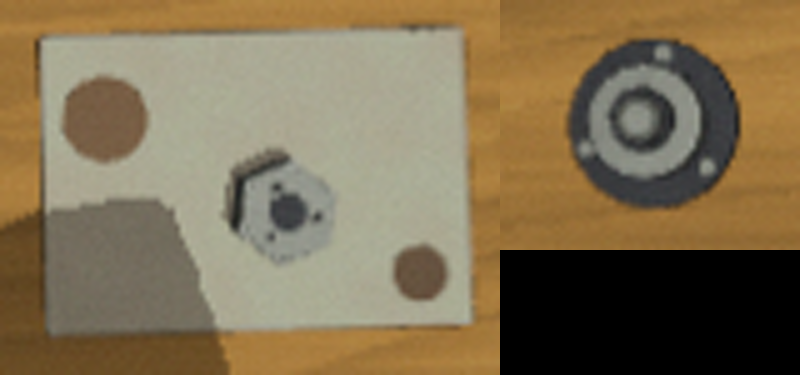

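The crop shows the hex nut on the pale board, with its hole near (377.6,267.4) and three dots. The gauge is on the right, with three foot bolts.

```bash
python3 - <<'E'
from h import *
cal=env.calibration('top')
c,d=[320+288/5-.4,225+212/5-.4],None
C=at(cal,c,46);print('nut',C.round(1))
for p in ((277,188),(316,216),(270,237)):
    P=at(cal,[320+p[0]/5-.4,225+p[1]/5-.4],46);print(P.round(1),np.degrees(np.arctan2(*(P-C)[1::-1])).round(1),np.linalg.norm(P-C).round(1))
w=env.calibration('wrist');c,_=ray(w,[320,200]);s=env.state()
print('cam',c,c-s['eef_pos'],np.round(w['intrinsics'],1)); print(at(w,[320,200],0),at(w,[320,50],0),proj(w,s['eef_pos']),proj(w,s['eef_pos']-np.array([0,0,150])))
G=at(cal,[230+(640-500)/5,195+118/5],64);print('post tip',G.round(1))
G=at(cal,[230+(645-500)/5,195+120/5],40);print('shoulder',G.round(1))
G=at(cal,[230+(654-500)/5,195+123/5],12);print('foot',G.round(1))
for p in ((663,53),(586,149),(708,167)):
    P=at(cal,[230+(p[0]-500)/5,195+p[1]/5],14);print(P.round(1),np.degrees(np.arctan2(*(P-G)[1::-1])).round(1),np.linalg.norm((P-G)[:2]).round(1))
E
```

```text
nut [ 442.9 -222.6   46. ]
[ 453.7 -217.9   46. ] 23.6 11.8
[ 440.9 -235.2   46. ] -99.1 12.7
[ 431.9 -214.2   46. ] 142.8 13.8
cam [ 342.91689418 -528.65454111  385.89320866] [ 75.09459864  36.06082775 171.23305847] [[292.    0.  320.9]
 [  0.  292.  203.6]
 [  0.    0.    1. ]]
[ 238.96285504 -576.11768063    0.        ] [ 406.91030903 -496.92046138    0.        ] [[321.88061404 248.5162537 ]] [[321.55055891 190.01644338]]
post tip [554.6  42.2  64. ]
shoulder [554.7  43.2  40. ]
foot [554.4  42.8  12. ]
[587.1  38.2  14. ] -8.0 33.0
[542.6  74.4  14. ] 110.5 33.8
[533.5  17.3  14. ] -129.4 33.0
```

{"name": "drive_tool", "arguments": {"commands": [{"dx": 13.5, "dy": 26.3, "dz": -6, "yaw": 6.66}, {"dx": 13.5, "dy": 26.3, "dz": -6, "yaw": 6.66}, {"dx": 13.5, "dy": 26.3, "dz": -6, "yaw": 6.66}, {"dx": 13.5, "dy": 26.3, "dz": -6, "yaw": 6.66}, {"dx": 13.5, "dy": 26.3, "dz": -6, "yaw": 6.66}]}}

```text
t: 1.02
eef_pos: [335.7, -432.0, 184.5]
tcp_rot: [3.141, 0.0, 1.029]
ft_force: [1.1, -0.2, 0.3]
opening: 0.999
```

{"name": "drive_tool", "arguments": {"commands": [{"dx": 13.5, "dy": 26.3, "dz": -6, "yaw": 6.66}, {"dx": 13.5, "dy": 26.3, "dz": -6, "yaw": 6.66}, {"dx": 13.5, "dy": 26.3, "dz": -6, "yaw": 6.66}, {"dx": 13.5, "dy": 26.3, "dz": -6, "yaw": 6.66}, {"dx": 13.5, "dy": 26.3, "dz": -6, "yaw": 6.66}]}}

```text
t: 1.43
eef_pos: [403.3, -300.5, 154.6]
tcp_rot: [3.141, 0.0, 1.611]
ft_force: [0.9, -0.4, -0.2]
opening: 1.002
```

{"name": "drive_tool", "arguments": {"commands": [{"dx": 13.5, "dy": 26.3, "dz": -6, "yaw": 6.66}, {"dx": 13.5, "dy": 26.3, "dz": -6, "yaw": 6.66}, {"dx": 13.5, "dy": 26.3, "dz": -6, "yaw": 6.66}, {"dx": 0, "dy": 0, "dz": 0, "yaw": 0}]}}

```text
t: 1.77
eef_pos: [444.3, -219.2, 135.9]
tcp_rot: [-3.141, -0.002, 1.964]
ft_force: [0.3, 0.2, 0.3]
opening: 1.002
```

```bash
python3 - <<'E'
from h import *
s=env.state();print(s['t'],s['eef_pos'].round(1),s['tcp_rot'].round(3),np.round(s['joints'],2),s['ft_force'])
w=env.calibration('wrist');im=env.read_camera('wrist');cv2.imwrite('pics/w1.png',im[:,:,::-1])
np.save('w1.npy',w,allow_pickle=True)
print(proj(w,[442.9,-222.6,46]))
for r in env.place_of('nut_a','wrist'): print(r['conf'],r['pixel'],at(w,r['pixel'],12))
E
```

```text
1.7667 [ 444.3 -219.2  135.9] [-3.141e+00 -2.000e-03  1.964e+00] [-0.59  0.42  1.96  0.    0.77 -0.99] [0.32425257 0.2389884  0.26328897]
[[319.01226114 210.12035048]]
0.93 [516.2, 265.0] [ 676.28295621 -208.39540102   12.        ]
0.88 [317.8, 196.9] [ 440.1872502  -220.06358606   12.        ]
```

View pics/w1.png

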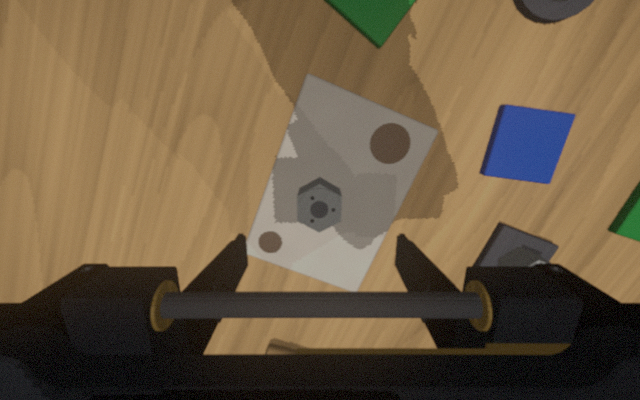

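```bash
python3 - <<'E'
from h import *
w=env.calibration('wrist')
im=cv2.imread('pics/w1.png');o=cv2.resize(im[160:250,270:370],None,fx=6,fy=6,interpolation=cv2.INTER_CUBIC);cv2.imwrite('pics/w1c.png',o)
C=at(w,[319,209.3],46);print(C)
for p in ((311,198),(333,210),(312,221)):
    P=at(w,p,46);print(P.round(1),np.degrees(np.arctan2(*(P-C)[1::-1])).round(1),np.linalg.norm(P-C).round(1))
E
```

```text
[ 442.10861331 -225.210343     46.        ]
[ 431.1 -217.7   46. ] 145.8 13.4
[ 454.6 -220.9   46. ] 19.0 13.2
[ 440.3 -238.6   46. ] -97.8 13.6
```

View pics/w1c.png

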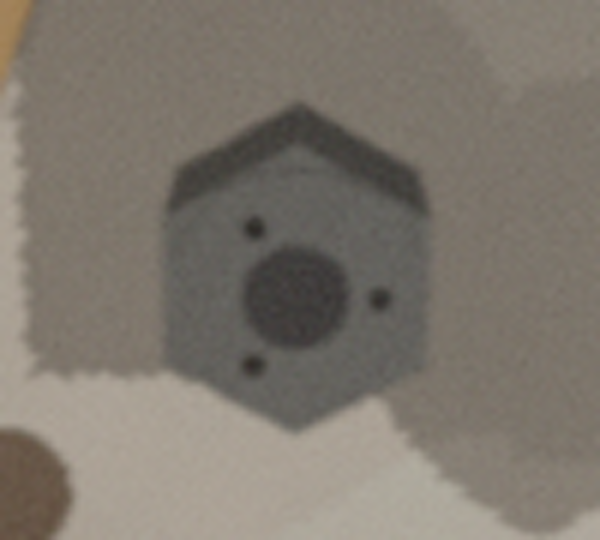

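The wrist view shows the nut aligned with the jaws, hole at (319,209). I descend part way and re-measure.

{"name": "drive_tool", "arguments": {"commands": [{"dx": -2, "dy": -5, "dz": -20, "yaw": 0}, {"dx": 0, "dy": 0, "dz": -30, "yaw": 0}, {"dx": 0, "dy": 0, "dz": -15, "yaw": 0}, {"dx": 0, "dy": 0, "dz": 0, "yaw": 0}]}}

```text
t: 2.2
eef_pos: [440.0, -228.4, 69.5]
tcp_rot: [-3.14, -0.003, 1.951]
ft_force: [-0.9, 0.1, 1.0]
opening: 1.002
```

```bash
python3 - <<'E'
from h import *
s=env.state();print(s['t'],s['eef_pos'].round(1),s['tcp_rot'].round(3))
w=env.calibration('wrist');im=env.read_camera('wrist')[:,:,::-1]
cv2.imwrite('pics/w2.png',cv2.resize(im[180:280,240:400],None,fx=5,fy=5,interpolation=cv2.INTER_CUBIC))
print(proj(w,[442.5,-224,46]),proj(w,s['eef_pos']))
E
```

```text
2.2 [ 440.  -228.4   69.5] [-3.140e+00 -3.000e-03  1.951e+00]
[[327.48379479 231.60475505]] [[321.94285735 250.02527001]]
```

View pics/w2.png

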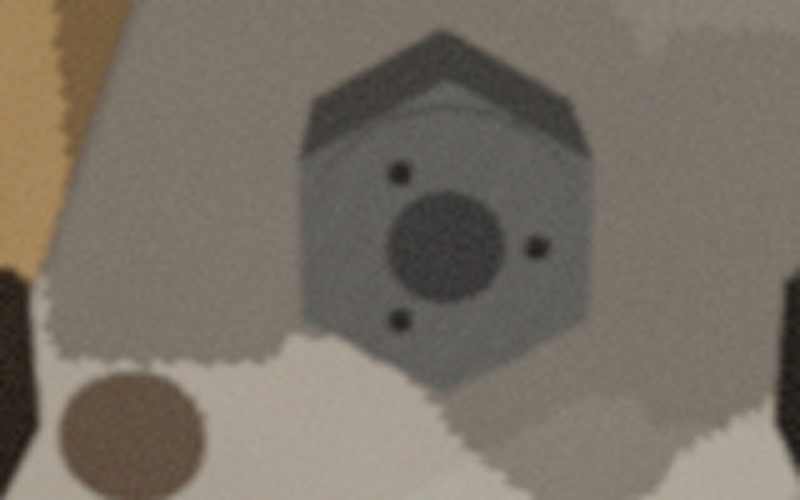

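```bash
python3 - <<'E'
from h import *
w=env.calibration('wrist')
C=at(w,[328.7,229.0],46);print(C)
for p in ((400,173),(537,247),(400,321)):
    P=at(w,(240+p[0]/5-.4,180+p[1]/5-.4),46);print(P.round(1),np.degrees(np.arctan2(*(P-C)[1::-1])).round(1))
E
```

```text
[ 443.45958449 -222.6018246    46.        ]
[ 433.2 -214.5   46. ] 141.9
[ 455.7 -217.7   46. ] 21.8
[ 441.7 -235.9   46. ] -97.7
```

{"name": "drive_tool", "arguments": {"commands": [{"dx": 3.4, "dy": 5.7, "dz": 0, "yaw": 0}, {"dx": 0, "dy": 0, "dz": -20, "yaw": 0}, {"dx": 0, "dy": 0, "dz": -20, "yaw": 0}, {"dx": 0, "dy": 0, "dz": -9, "yaw": 0}, {"dx": 0, "dy": 0, "dz": 0, "yaw": 0}]}}

```text
t: 2.67
eef_pos: [444.6, -222.0, 22.2]
tcp_rot: [-3.141, -0.001, 1.953]
ft_force: [0.6, -0.0, -0.6]
opening: 1.0
```

{"name": "drive_tool", "arguments": {"commands": [{"dx": 0, "dy": 0, "dz": 0, "yaw": 0}, {"dx": 0, "dy": 0, "dz": 0, "yaw": 0}, {"dx": 0, "dy": 0, "dz": 0, "yaw": 0}, {"dx": 0, "dy": 0, "dz": 0, "yaw": 0}], "grip": 0}}

```text
t: 3.0
eef_pos: [445.1, -222.4, 23.5]
tcp_rot: [3.141, 0.001, 1.954]
ft_force: [0.8, -0.1, -0.0]
opening: 0.777
```

{"name": "drive_tool", "arguments": {"commands": [{"dx": 0, "dy": 0, "dz": -3, "yaw": 0}, {"dx": 0, "dy": 0, "dz": 0, "yaw": 0}, {"dx": 0, "dy": 0, "dz": 0, "yaw": 0}, {"dx": 0, "dy": 0, "dz": 0, "yaw": 0}, {"dx": 0, "dy": 0, "dz": 0, "yaw": 0}]}}

```text
t: 3.42
eef_pos: [444.7, -222.1, 19.7]
tcp_rot: [-3.142, -0.0, 1.954]
ft_force: [0.2, 0.2, -0.3]
opening: 0.437
```

{"name": "drive_tool", "arguments": {"commands": [{"dx": 0, "dy": 0, "dz": 0, "yaw": 0}, {"dx": 0, "dy": 0, "dz": 0, "yaw": 0}, {"dx": 0, "dy": 0, "dz": 0, "yaw": 0}, {"dx": 0, "dy": 0, "dz": 0, "yaw": 0}]}}

```text
t: 3.75
eef_pos: [444.7, -222.1, 19.6]
tcp_rot: [-3.142, -0.0, 1.954]
ft_force: [-0.6, 0.1, -0.3]
opening: 0.442
```

Gripped (0.44 × 95 = 42 mm). I lift and move toward the gauge, stopping about 100 mm short to look at it.

{"name": "drive_tool", "arguments": {"commands": [{"dx": 0, "dy": 0, "dz": 20, "yaw": 0}, {"dx": 0, "dy": 0, "dz": 40, "yaw": 0}, {"dx": 18, "dy": 28, "dz": 20, "yaw": 0}, {"dx": 18, "dy": 28, "dz": 20, "yaw": 0}, {"dx": 18, "dy": 28, "dz": 10, "yaw": 0}]}}

```text
t: 4.17
eef_pos: [499.7, -137.5, 132.1]
tcp_rot: [3.139, 0.002, 1.952]
ft_force: [0.2, -0.9, -1.5]
opening: 0.44
```

{"name": "drive_tool", "arguments": {"commands": [{"dx": 18, "dy": 28, "dz": 0, "yaw": 0}, {"dx": 18, "dy": 28, "dz": 0, "yaw": 0}, {"dx": 18, "dy": 28, "dz": 0, "yaw": 0}, {"dx": 0, "dy": 0, "dz": 0, "yaw": 0}, {"dx": 0, "dy": 0, "dz": 0, "yaw": 0}]}}

```text
t: 4.58
eef_pos: [553.0, -52.7, 129.3]
tcp_rot: [-3.141, -0.0, 1.957]
ft_force: [0.4, -0.9, -2.3]
opening: 0.44
```

```bash
python3 - <<'E'
from h import *
s=env.state();print(s['t'],s['eef_pos'].round(1),s['tcp_rot'].round(3),s['ft_force'].round(1),s['moment'].round(2),s['opening'])
w=env.calibration('wrist');im=env.read_camera('wrist')[:,:,::-1];cv2.imwrite('pics/w3.png',im)
p=proj(w,[554.6,42.8,64])[0];print(p)
for q,z in (('post_top',64),('gauge_shoulder',40),('gauge',0)):
    for r in env.place_of(q,'wrist')[:2]: print(q,r['conf'],r['pixel'],at(w,r['pixel'],z).round(1))
x,y=int(p[0]),int(p[1]);x0,y0=max(0,x-80),max(0,y-60)
cv2.imwrite('pics/w3c.png',cv2.resize(im[y0:y0+120,x0:x0+160],None,fx=5,fy=5,interpolation=cv2.INTER_CUBIC));print(x0,y0)
E
```

```text
4.5833 [553.  -52.7 129.3] [-3.141 -0.     1.957] [ 0.4 -0.9 -2.3] [-0.08 -0.1   0.01] 0.43987221902714874
[370.44139548 108.39069619]
post_top 0.93 [372.9, 103.4] [554.8  46.8  64. ]
gauge_shoulder 0.92 [368.8, 107.9] [556.5  44.4  40. ]
gauge 0.88 [365.5, 109.4] [559.6  45.    0. ]
290 48
```

View pics/w3.png

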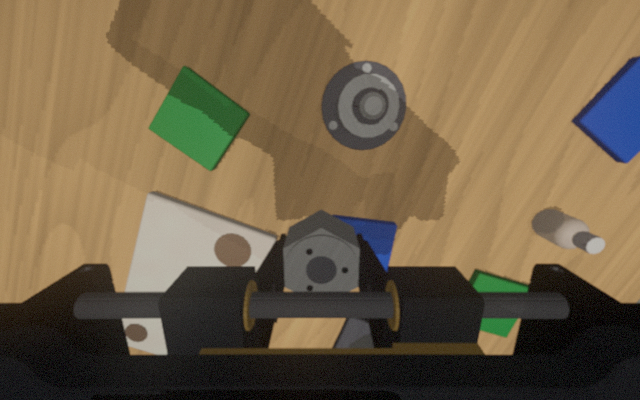

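View pics/w3c.png

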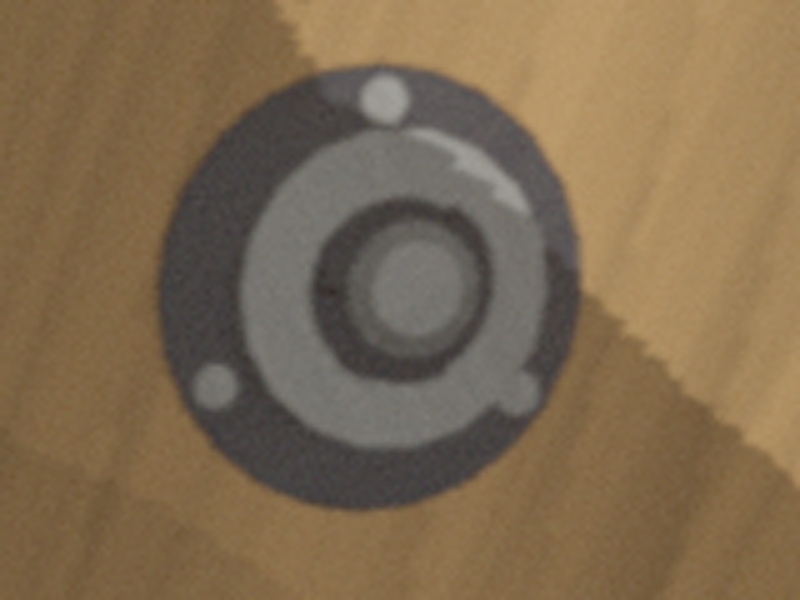

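```bash
python3 - <<'E'
from h import *
w=env.calibration('wrist')
f=lambda p:(290+p[0]/5-.4,48+p[1]/5-.4)
for n,p,z in (('tip',(418,290),64),('sh',(394,288),40),('foot',(370,288),12)): print(n,at(w,f(p),z).round(1))
C=at(w,f((394,288)),40)
F=at(w,f((370,288)),12)
for p in ((385,100),(216,386),(517,393)):
    P=at(w,f(p),14);print('bolt',np.degrees(np.arctan2(*(P-F)[1::-1])).round(1),np.linalg.norm((P-F)[:2]).round(1))
for p in ((455,212),(322,290)):
  for z in (50,56):
    c=at(w,f((394+ (z-40)*1.0,289)),z)
    P=at(w,f(p),z);print('notch',np.degrees(np.arctan2(*(P-c)[1::-1])).round(1),np.linalg.norm((P-c)[:2]).round(1))
im=cv2.imread('pics/w3.png')[82:130,345:393].astype(float)
im=cv2.GaussianBlur(im,(0,0),0.6)
im=np.clip((im-30)*2.2,0,255).astype(np.uint8)
cv2.imwrite('pics/w3d.png',cv2.resize(im,(576,576),interpolation=cv2.INTER_CUBIC))
E
```

```text
tip [555.4  43.2  64. ]
sh [555.  44.  40.]
foot [554.5  44.6  12. ]
bolt 110.0 31.9
bolt -126.6 33.7
bolt -11.9 34.2
notch 78.8 13.9
notch 82.3 13.1
notch -157.6 13.3
notch -157.6 14.0
```

View pics/w3d.png

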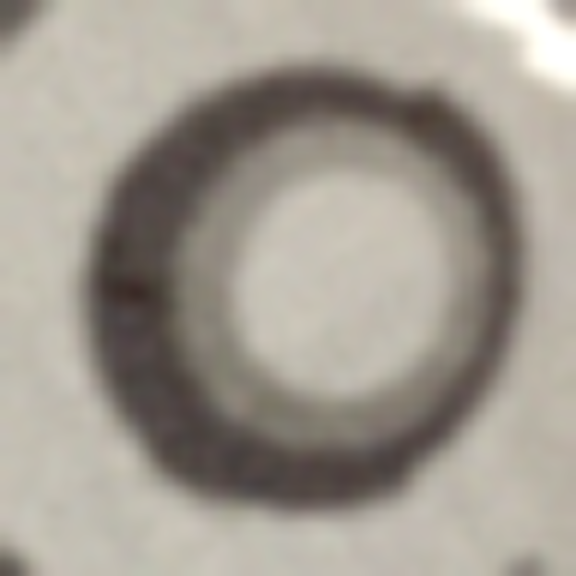

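```bash
python3 - <<'E'
from h import *
w=env.calibration('wrist');s=env.state();print(s['eef_pos'])
im=cv2.imread('pics/w3.png')
cv2.imwrite('pics/w3e.png',cv2.resize(im[200:320,260:380],None,fx=5,fy=5,interpolation=cv2.INTER_CUBIC))
z=s['eef_pos'][2]-7.6+34
print(at(w,(321,269.5),z))
E
```

```text
[552.20865074 -54.93146503 129.55981432]
[551.32018458 -54.21466665 155.95981432]
```

View pics/w3e.png

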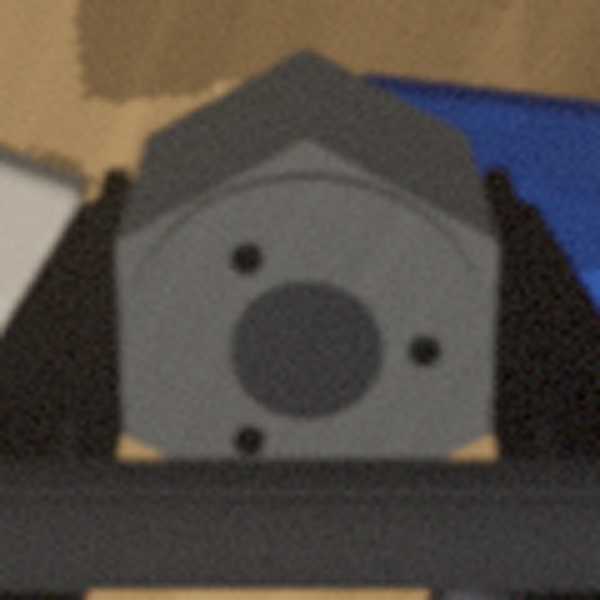

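{"name": "drive_tool", "arguments": {"commands": [{"dx": 0.6, "dy": 7.8, "dz": 0, "yaw": -6.5}, {"dx": 0.6, "dy": 7.8, "dz": 0, "yaw": -6.5}, {"dx": 0.6, "dy": 7.8, "dz": 0, "yaw": -6.5}, {"dx": 0.6, "dy": 7.8, "dz": 0, "yaw": -6.5}, {"dx": 0.6, "dy": 7.8, "dz": 0, "yaw": -6.5}]}}

```text
t: 5.2
eef_pos: [555.4, -15.9, 129.7]
tcp_rot: [-3.141, 0.0, 1.379]
ft_force: [-0.1, 0.9, -2.3]
opening: 0.44
```

{"name": "drive_tool", "arguments": {"commands": [{"dx": 0, "dy": 0, "dz": 0, "yaw": 0}, {"dx": 0, "dy": 0, "dz": 0, "yaw": 0}, {"dx": 0, "dy": 0, "dz": 0, "yaw": 0}, {"dx": 0, "dy": 0, "dz": 0, "yaw": 0}]}}

```text
t: 5.53
eef_pos: [555.6, -15.9, 129.7]
tcp_rot: [3.141, 0.0, 1.389]
ft_force: [-0.7, 0.2, -0.9]
opening: 0.438
```

```bash
python3 - <<'E'
from h import *
acc=0
for i in range(4):
    s=env.state();w=env.calibration('wrist');c,_=ray(w,(320,200))
    im=env.read_camera('wrist')[:,:,::-1];acc=acc+im.astype(float)
    print(round(s['t'],2),s['eef_pos'].round(2),s['tcp_rot'].round(4),np.round(s['joints'],4),(c-s['eef_pos']).round(1))
im=(acc/4);cv2.imwrite('pics/w4.png',im.astype(np.uint8));np.save('w4.npy',im)
p=proj(w,[555.4,43.4,64])[0];print(p)
import pickle;pickle.dump(w,open('w4.pkl','wb'))
x,y=p.astype(int)
cv2.imwrite('pics/w4c.png',cv2.resize(im[y-45:y+45,x-60:x+60],None,fx=6.5,fy=6.5,interpolation=cv2.INTER_CUBIC).astype(np.uint8));print(x-60,y-45)
E
```

```text
5.53 [555.65 -15.85 129.68] [3.1415e+00 1.0000e-04 1.3886e+00] [-1.4730e-01  4.9700e-01  1.8212e+00 -1.0000e-04  8.2330e-01  3.5000e-02] [ 14.7  82.4 171.2]
5.58 [555.66 -15.75 129.69] [3.1415e+00 1.0000e-04 1.3881e+00] [-1.4710e-01  4.9700e-01  1.8212e+00 -1.0000e-04  8.2340e-01  3.5700e-02] [ 14.8  82.4 171.2]
5.63 [555.65 -15.64 129.67] [3.1415 0.     1.3876] [-0.147   0.497   1.8212 -0.      0.8234  0.0363] [ 14.8  82.4 171.2]
5.68 [555.7  -15.55 129.67] [3.1415 0.     1.3874] [-1.4680e-01  4.9700e-01  1.8211e+00 -1.0000e-04  8.2330e-01  3.6700e-02] [ 14.8  82.4 171.2]
[308.20183918 147.29255084]
248 102
```

View pics/w4.png

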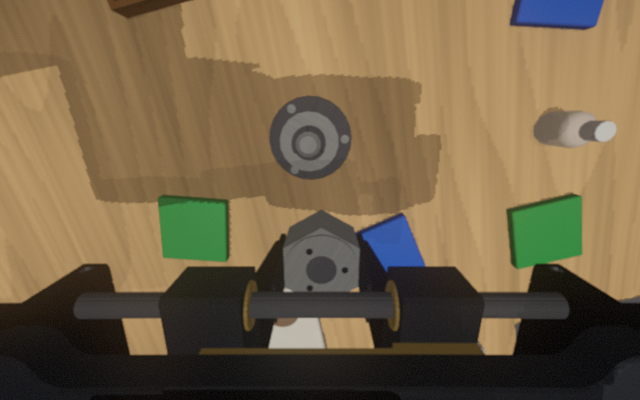

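View pics/w4c.png

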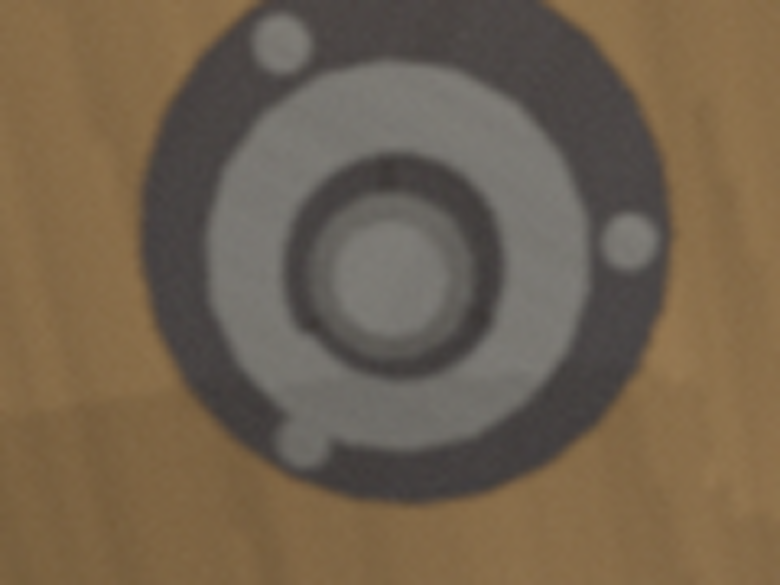

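```bash
python3 - <<'E'
from h import *
import pickle;w=pickle.load(open('w4.pkl','rb'))
f=lambda p:(248+p[0]/6.5-.42,102+p[1]/6.5-.42)
for n,p,z in (('tip',(391,277),64),('sh',(398,255),40),('foot',(405,239),12)): print(n,at(w,f(p),z).round(1))
F=at(w,f((405,239)),12)
for p in ((282,44),(302,443),(629,242)):
    P=at(w,f(p),14);print('bolt',np.degrees(np.arctan2(*(P-F)[1::-1])).round(1),np.linalg.norm((P-F)[:2]).round(1))
for p in ((390,170),(308,325),(482,310)):
    z=52;c=(at(w,f((391,277)),64)+at(w,f((398,255)),40))/2
    P=at(w,f(p),z);print('notch',np.degrees(np.arctan2(*(P-c)[1::-1])).round(1),np.linalg.norm((P-c)[:2]).round(1))
im=cv2.imread('pics/w4.png');cv2.imwrite('pics/w4e.png',cv2.resize(im[200:320,260:380],None,fx=5,fy=5,interpolation=cv2.INTER_CUBIC))
s=env.state();z=129.7-7.6+34;print(s['eef_pos'],at(w,(321,269.6),z))
d=env.place_of('nut_a','wrist');print([(r['conf'],r['pixel'],at(w,r['pixel'],122).round(1)) for r in d][:3])
E
```

```text
tip [555.5  45.9  64. ]
sh [555.5  46.4  40. ]
foot [555.4  46.3  12. ]
bolt 111.5 32.5
bolt -128.4 34.3
bolt -11.1 33.2
notch 81.5 11.9
notch -156.8 13.7
notch -37.3 12.6
[555.65743122 -15.43429299 129.64967692] [555.07242973 -14.81493603 156.1       ]
[(0.77, [319.6, 241.3], array([554.4, -13. , 122. ]))]
```

View pics/w4e.png

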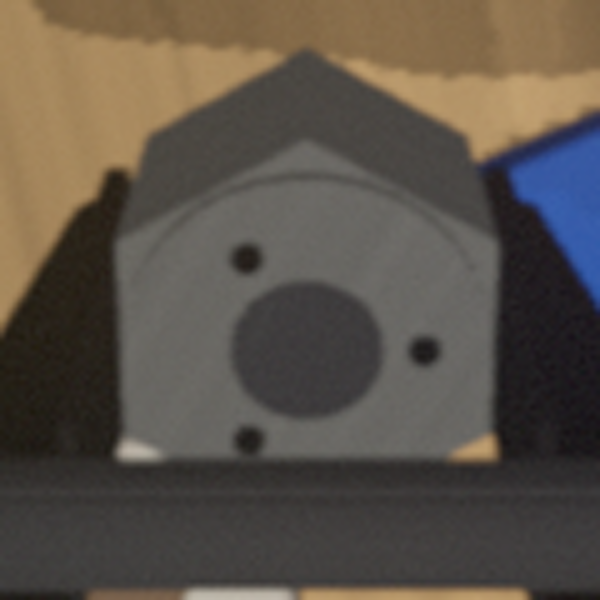

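{"name": "drive_tool", "arguments": {"commands": [{"dx": 0.2, "dy": 15, "dz": -20, "yaw": 0}, {"dx": 0.2, "dy": 15, "dz": -20, "yaw": 0}, {"dx": 0, "dy": 0, "dz": 0, "yaw": 0}, {"dx": 0, "dy": 0, "dz": 0, "yaw": 0}, {"dx": 0, "dy": 0, "dz": 0, "yaw": 0}]}}

```text
t: 6.2
eef_pos: [556.5, 14.5, 90.3]
tcp_rot: [3.141, 0.0, 1.387]
ft_force: [0.6, -0.2, -1.8]
opening: 0.438
```

```bash
python3 - <<'E'
from h import *
import pickle
w=env.calibration('wrist');s=env.state();im=env.read_camera('wrist')[:,:,::-1]
sc=env.read_camera('scene')[:,:,::-1];cv2.imwrite('pics/s5.png',sc);cv2.imwrite('pics/w5.png',im)
s2=env.state();print(s['eef_pos'].round(2),s2['eef_pos'].round(2),s2['tcp_rot'],s2['t'])
pickle.dump(w,open('w5.pkl','wb'))
p=proj(w,[555.5,45,64])[0];x,y=p.astype(int);print(p,x-60,y-45)
cv2.imwrite('pics/w5c.png',cv2.resize(im[y-45:y+45,x-60:x+60],None,fx=6.5,fy=6.5,interpolation=cv2.INTER_CUBIC))
cs=env.calibration('scene');p=proj(cs,[555.5,44,64])[0];x,y=p.astype(int);print(p,x-60,y-65)
cv2.imwrite('pics/s5c.png',cv2.resize(sc[y-65:y+25,x-60:x+60],None,fx=6.5,fy=6.5,interpolation=cv2.INTER_CUBIC))
E
```

```text
[556.48  14.53  90.27] [556.67  14.28  90.64] [ 3.13993751e+00 -8.71472817e-05  1.38637638e+00] 6.3
[312.68896356 194.13713816] 252 149
[396.10259366 206.02928417] 336 141
```

View pics/w5c.png

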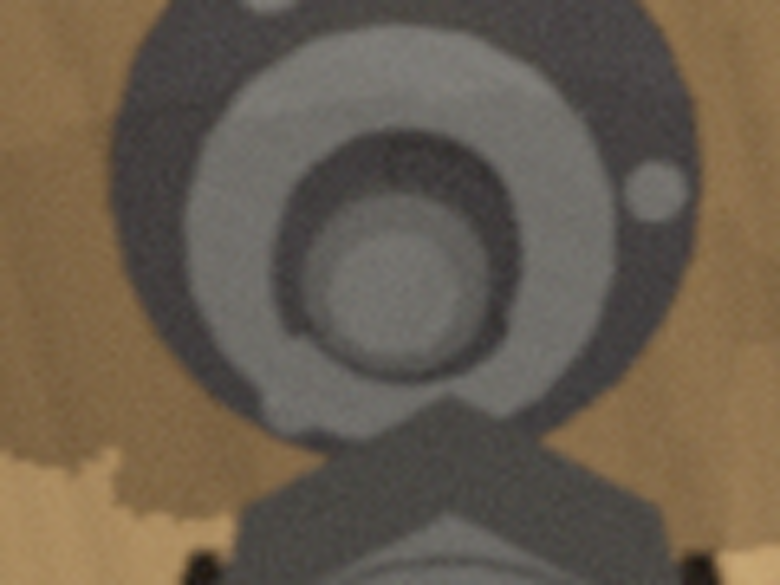

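View pics/s5c.png

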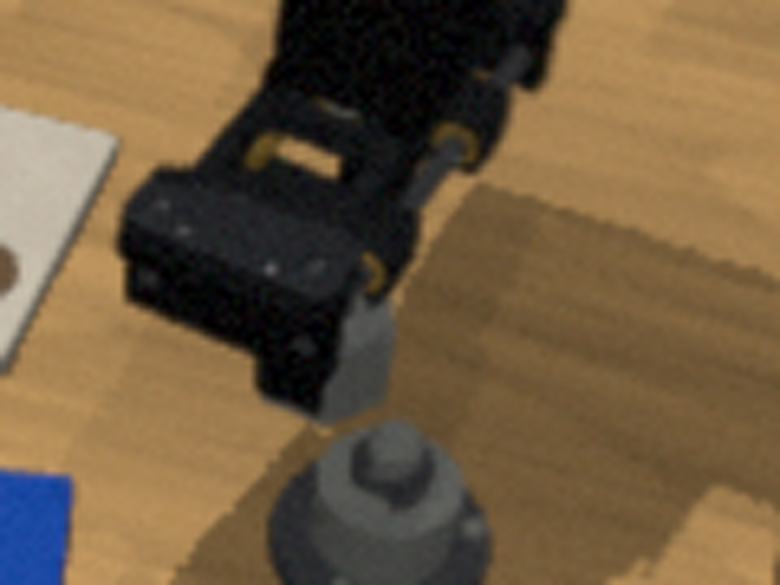

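```bash
python3 - <<'E'
from h import *
import pickle;w=pickle.load(open('w5.pkl','rb'))
f=lambda p:(252+p[0]/6.5-.42,149+p[1]/6.5-.42)
for n,p,z in (('tip',(395,289),64),('sh',(401,237),40),('foot',(405,180),12)): print(n,at(w,f(p),z).round(1))
N=np.array([321,269.6]);z=90.4-7.6+34;print('nut',at(w,N,z))
# rim/top front corner
u=np.array([np.cos(1.387),np.sin(1.387)])
for p,z in (((451,395),82.8),((451,512),116.8)):
    P=at(w,f(p),z);print('corner->centre',(P[:2]-u*24.25).round(1))
cs=env.calibration('scene');g=lambda p:(336+p[0]/6.5-.42,141+p[1]/6.5-.42)
print('scene tip',at(cs,g((397,437)),64),'sh',at(cs,g((390,485)),40),'foot',at(cs,g((380,540)),12))
c,d=ray(cs,g((397,437)));print(c.round(0),d.round(2))
# silhouettes: shoulder edges left/right
for x,y in ((318,480),(463,500)): print(at(cs,g((x,y)),40).round(1))
print(proj(cs,[[555.5,44,64],[555.5,44,40],[555.5,44,12]]))
E
```

```text
tip [555.4  45.8  64. ]
sh [555.4  45.8  40. ]
foot [555.5  46.9  12. ]
nut [555.90360613  15.29249617 116.8       ]
corner->centre [555.9  15.2]
corner->centre [556.1  16.3]
scene tip [560.27161685  46.56264132  64.        ] sh [561.09256507  47.2931861   40.        ] foot [562.90580053  47.58767757  12.        ]
[1155.  124.  711.] [-0.69 -0.09 -0.74]
[568.1  23.1  40. ]
[558.5  72.9  40. ]
[[396.10259366 206.02928417]
 [394.82645048 213.07854781]
 [393.39666059 220.95743028]]
```

{"name": "drive_tool", "arguments": {"commands": [{"dx": -0.2, "dy": 15, "dz": 0, "yaw": 0}, {"dx": -0.3, "dy": 15.3, "dz": 0, "yaw": 0}, {"dx": 0, "dy": 0, "dz": -8, "yaw": 0}, {"dx": 0, "dy": 0, "dz": 0, "yaw": 0}, {"dx": 0, "dy": 0, "dz": 0, "yaw": 0}]}}

```text
t: 6.72
eef_pos: [555.6, 44.5, 81.6]
tcp_rot: [-3.141, 0.0, 1.387]
ft_force: [-0.2, 0.8, -1.7]
opening: 0.441
```

```bash
python3 - <<'E'
from h import *
sc=env.read_camera('scene')[:,:,::-1];s2=env.state();print(s2['eef_pos'].round(2),s2['tcp_rot'],s2['t'],s2['ft_force'])
cv2.imwrite('pics/s6c.png',cv2.resize(sc[165:235,350:440],None,fx=8,fy=8,interpolation=cv2.INTER_CUBIC))
E
```

```text
[555.72  44.43  81.77] [3.14139780e+00 9.02386711e-05 1.38621412e+00] 6.7667 [-0.2221051   0.03367803 -1.68746705]
```

View pics/s6c.png

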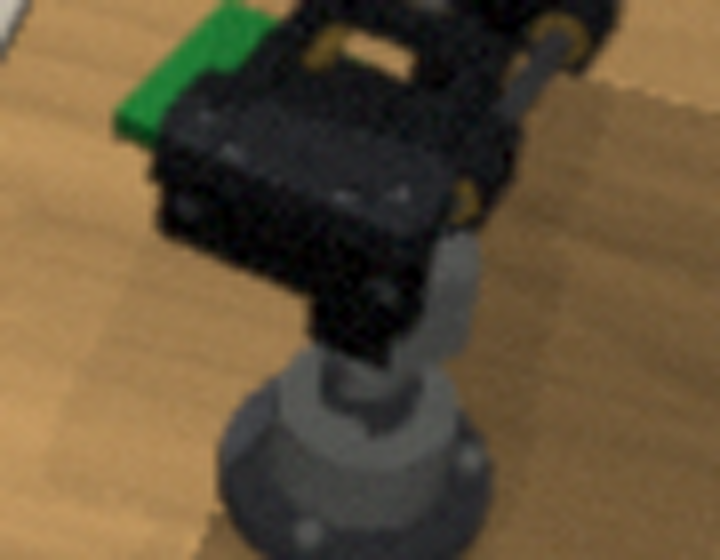

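```bash
python3 - <<'E'
from h import *
cs=env.calibration('scene')
def circ(c,r,z): 
    a=np.linspace(0,2*np.pi,181);return np.c_[c[0]+r*np.cos(a),c[1]+r*np.sin(a),np.full(181,z)]
def hexa(c,yaw,z):
    a=yaw+np.radians(30+60*np.arange(6));return np.c_[c[0]+24.25*np.cos(a),c[1]+24.25*np.sin(a),np.full(6,z)]
C=(555.5,44.5)
q=lambda P:((proj(cs,P)-[350,165]+.44)*8)
for n,P in (('sh',circ(C,26,40)),('foot',circ(C,40,12)),('tipcore',circ(C,10,58)),('thr',circ(C,14.3,50)),('nutrim',hexa(C,np.radians(-10.5),74)),('nuttop',hexa(C,np.radians(-10.5),108))):
    p=q(P);print(n,p.min(0).round(0),p.max(0).round(0))
print(q(hexa(C,np.radians(-10.5),74)).round(0))
E
```

```text
sh [273. 322.] [455. 458.]
foot [215. 350.] [490. 559.]
tipcore [336. 320.] [407. 373.]
thr [317. 328.] [419. 403.]
nutrim [300. 245.] [458. 373.]
nuttop [313. 160.] [476. 288.]
[[385. 373.]
 [458. 342.]
 [450. 278.]
 [372. 245.]
 [300. 274.]
 [306. 338.]]
```

{"name": "drive_tool", "arguments": {"commands": [{"dx": 0, "dy": 0, "dz": -6, "yaw": 0}, {"dx": 0, "dy": 0, "dz": -3, "yaw": 0}, {"dx": 0, "dy": 0, "dz": -2, "yaw": 0}, {"dx": 0, "dy": 0, "dz": 0, "yaw": 0}]}}

```text
t: 7.1
eef_pos: [555.4, 44.9, 70.1]
tcp_rot: [-3.141, 0.0, 1.386]
ft_force: [0.3, 0.2, -1.3]
opening: 0.441
```

{"name": "drive_tool", "arguments": {"commands": [{"dx": 0, "dy": 0, "dz": -1.5, "yaw": 0}, {"dx": 0, "dy": 0, "dz": -1.5, "yaw": 0}, {"dx": 0, "dy": 0, "dz": 0, "yaw": 0}]}}

```text
t: 7.35
eef_pos: [555.5, 45.2, 67.4]
tcp_rot: [-3.141, 0.0, 1.387]
ft_force: [-0.4, 0.5, -1.5]
opening: 0.444
```

{"name": "drive_tool", "arguments": {"commands": [{"dx": 0, "dy": 0, "dz": -1.5, "yaw": 0}, {"dx": 0, "dy": 0, "dz": -1.5, "yaw": 0}, {"dx": 0, "dy": 0, "dz": 0, "yaw": 0}]}}

```text
t: 7.6
eef_pos: [555.5, 45.2, 64.4]
tcp_rot: [-3.141, 0.0, 1.387]
ft_force: [-0.0, 1.0, -2.2]
opening: 0.439
```

{"name": "drive_tool", "arguments": {"commands": [{"dx": 0, "dy": 0, "dz": -1.5, "yaw": 0}, {"dx": 0, "dy": 0, "dz": -1.5, "yaw": 0}, {"dx": 0, "dy": 0, "dz": 0, "yaw": 0}]}}

```text
t: 7.85
eef_pos: [555.5, 45.2, 61.4]
tcp_rot: [-3.141, 0.0, 1.387]
ft_force: [0.1, -0.6, -1.7]
opening: 0.442
```

{"name": "drive_tool", "arguments": {"commands": [{"dx": 0, "dy": 0, "dz": -1.5, "yaw": 0}, {"dx": 0, "dy": 0, "dz": -1.5, "yaw": 0}, {"dx": 0, "dy": 0, "dz": 0, "yaw": 0}]}}

```text
t: 8.1
eef_pos: [555.5, 45.2, 58.4]
tcp_rot: [-3.141, 0.0, 1.387]
ft_force: [1.0, -0.7, -3.1]
opening: 0.437
```

{"name": "drive_tool", "arguments": {"commands": [{"dx": 0, "dy": 0, "dz": -1, "yaw": 0}, {"dx": 0, "dy": 0, "dz": -1, "yaw": 0}, {"dx": 0, "dy": 0, "dz": 0, "yaw": 0}]}}

```text
t: 8.35
eef_pos: [555.6, 45.1, 56.5]
tcp_rot: [-3.141, 0.0, 1.387]
ft_force: [-0.1, -0.3, -1.3]
opening: 0.439
```

{"name": "drive_tool", "arguments": {"commands": [{"dx": 0, "dy": 0, "dz": -1, "yaw": 0}, {"dx": 0, "dy": 0, "dz": 0, "yaw": 0}]}}

```text
t: 8.52
eef_pos: [555.6, 45.2, 55.5]
tcp_rot: [-3.142, 0.0, 1.387]
ft_force: [1.0, -0.2, -1.7]
opening: 0.438
```

{"name": "drive_tool", "arguments": {"commands": [{"dx": 0, "dy": 0, "dz": -0.7, "yaw": 0}, {"dx": 0, "dy": 0, "dz": 0, "yaw": 0}]}}

```text
t: 8.68
eef_pos: [555.6, 45.2, 54.9]
tcp_rot: [-3.142, 0.0, 1.387]
ft_force: [0.1, 1.4, -1.0]
opening: 0.44
```

{"name": "drive_tool", "arguments": {"commands": [{"dx": 0, "dy": 0, "dz": -0.6, "yaw": 0}, {"dx": 0, "dy": 0, "dz": 0, "yaw": 0}]}}

```text
t: 8.85
eef_pos: [555.6, 45.2, 54.3]
tcp_rot: [3.142, 0.0, 1.387]
ft_force: [-0.8, 0.3, -1.8]
opening: 0.442
```

{"name": "drive_tool", "arguments": {"commands": [{"dx": 0, "dy": 0, "dz": -0.5, "yaw": 0}, {"dx": 0, "dy": 0, "dz": 0, "yaw": 0}]}}

```text
t: 9.02
eef_pos: [555.7, 45.2, 54.0]
tcp_rot: [3.141, -0.0, 1.387]
ft_force: [-1.1, 0.3, 1.6]
opening: 0.443
```

Contact came at rim ≈6.4 mm above the shoulder, as predicted for a yaw offset of about 0.5 rad, so the yaw is right. I start turning clockwise in small steps, following the lead.

{"name": "drive_tool", "arguments": {"commands": [{"dx": 0, "dy": 0, "dz": 0.1, "yaw": -4}, {"dx": 0, "dy": 0, "dz": -0.3, "yaw": -4}, {"dx": 0, "dy": 0, "dz": 0, "yaw": 0}]}}

```text
t: 9.27
eef_pos: [555.6, 45.2, 53.6]
tcp_rot: [3.141, -0.0, 1.244]
ft_force: [-0.4, -0.1, -1.9]
opening: 0.439
```

```bash
cat > st.py <<'E'
from cell import env
s=env.state();print(round(s['t'],2),'pos',s['eef_pos'].round(2),'yaw',round(float(s['tcp_rot'][2]),3),'rim+',round(float(s['eef_pos'][2]-47.6),2),'F',s['ft_force'].round(1),'M',s['moment'].round(3),'op',round(float(s['opening']),3),'tau6',s['tau'].round(2))
E
python3 st.py
```

```text
9.27 pos [555.64  45.16  53.64] yaw 1.244 rim+ 6.04 F [-0.4 -0.1 -1.9] M [-0.009 -0.141  0.035] op 0.439 tau6 [ 3.000e-02 -6.037e+01 -1.666e+01  7.000e-02  0.000e+00  1.240e+00]
```

{"name": "drive_tool", "arguments": {"commands": [{"dx": 0, "dy": 0, "dz": -0.35, "yaw": -5}, {"dx": 0, "dy": 0, "dz": -0.35, "yaw": -5}, {"dx": 0, "dy": 0, "dz": 0, "yaw": 0}]}}

```text
t: 9.52
eef_pos: [555.6, 45.1, 52.9]
tcp_rot: [-3.142, 0.0, 1.071]
ft_force: [-0.6, -1.2, -1.2]
opening: 0.443
```

```bash
python3 st.py
```

```text
9.52 pos [555.6   45.15  52.86] yaw 1.071 rim+ 5.26 F [-0.6 -1.2 -1.2] M [-0.075 -0.026  0.023] op 0.443 tau6 [ 2.000e-02 -6.036e+01 -1.662e+01  7.000e-02 -2.000e-02  1.570e+00]
```

{"name": "drive_tool", "arguments": {"commands": [{"dx": 0, "dy": 0, "dz": -0.35, "yaw": -5}, {"dx": 0, "dy": 0, "dz": -0.35, "yaw": -5}, {"dx": 0, "dy": 0, "dz": 0, "yaw": 0}]}}

```text
t: 9.77
eef_pos: [555.6, 45.2, 52.2]
tcp_rot: [3.142, 0.0, 0.898]
ft_force: [-0.1, -0.3, -1.7]
opening: 0.437
```

```bash
python3 st.py
```

```text
9.77 pos [555.6   45.16  52.2 ] yaw 0.898 rim+ 4.6 F [-0.1 -0.3 -1.7] M [ 0.045 -0.069 -0.049] op 0.437 tau6 [-0.000e+00 -6.041e+01 -1.660e+01  6.000e-02 -4.000e-02  1.580e+00]
```

{"name": "drive_tool", "arguments": {"commands": [{"dx": 0, "dy": 0, "dz": -0.35, "yaw": -5}, {"dx": 0, "dy": 0, "dz": -0.35, "yaw": -5}, {"dx": 0, "dy": 0, "dz": 0, "yaw": 0}]}}

```text
t: 10.02
eef_pos: [555.6, 45.2, 51.5]
tcp_rot: [3.142, 0.0, 0.725]
ft_force: [0.5, -0.4, -1.6]
opening: 0.443
```

```bash
python3 st.py
```

```text
10.02 pos [555.6   45.17  51.53] yaw 0.725 rim+ 3.93 F [ 0.5 -0.4 -1.6] M [-0.022  0.022  0.047] op 0.443 tau6 [-1.000e-02 -6.045e+01 -1.658e+01  6.000e-02 -5.000e-02  1.590e+00]
```

{"name": "drive_tool", "arguments": {"commands": [{"dx": 0, "dy": 0, "dz": -0.35, "yaw": -5}, {"dx": 0, "dy": 0, "dz": 0, "yaw": 0}]}}

```text
t: 10.18
eef_pos: [555.6, 45.2, 51.2]
tcp_rot: [3.142, 0.0, 0.639]
ft_force: [-0.1, 0.8, -1.7]
opening: 0.437
```

```bash
python3 st.py
```

```text
10.18 pos [555.61  45.17  51.19] yaw 0.639 rim+ 3.59 F [-0.1  0.8 -1.7] M [-0.006 -0.001 -0.019] op 0.437 tau6 [ 0.000e+00 -6.047e+01 -1.656e+01  5.000e-02 -6.000e-02  1.290e+00]
```

{"name": "drive_tool", "arguments": {"commands": [{"dx": 0, "dy": 0, "dz": -0.35, "yaw": -5}, {"dx": 0, "dy": 0, "dz": 0, "yaw": 0}]}}

```text
t: 10.35
eef_pos: [555.7, 45.2, 51.1]
tcp_rot: [3.141, -0.0, 0.552]
ft_force: [-1.5, 0.4, 1.7]
opening: 0.443
```

```bash
python3 st.py
```

```text
10.35 pos [555.73  45.18  51.13] yaw 0.552 rim+ 3.53 F [-1.5  0.4  1.7] M [0.029 0.052 0.036] op 0.443 tau6 [-5.000e-02 -5.857e+01 -1.610e+01  3.000e-02 -1.700e-01  1.270e+00]
```

{"name": "drive_tool", "arguments": {"commands": [{"dx": 0, "dy": 0, "dz": -0.35, "yaw": -5}, {"dx": 0, "dy": 0, "dz": 0, "yaw": 0}]}}

```text
t: 10.52
eef_pos: [555.9, 45.2, 51.1]
tcp_rot: [3.141, -0.001, 0.465]
ft_force: [-0.6, 0.5, 5.6]
opening: 0.442
```

```bash
python3 st.py
```

```text
10.52 pos [555.89  45.17  51.12] yaw 0.465 rim+ 3.52 F [-0.6  0.5  5.6] M [ 0.037  0.223 -0.009] op 0.442 tau6 [-1.400e-01 -5.656e+01 -1.568e+01  2.000e-02 -3.400e-01  1.230e+00]
```

The rim stops at ~3.5 mm, where the bottom flank would still allow 2.7 mm. I stop pushing down and turn gently until the thread takes up.

{"name": "drive_tool", "arguments": {"commands": [{"dx": 0, "dy": 0, "dz": 0.4, "yaw": -4}, {"dx": 0, "dy": 0, "dz": 0, "yaw": 0}]}}

```text
t: 10.68
eef_pos: [555.8, 45.2, 51.1]
tcp_rot: [3.141, -0.0, 0.396]
ft_force: [-1.2, -0.7, 2.7]
opening: 0.443
```

```bash
python3 st.py
```

```text
10.68 pos [555.76  45.16  51.15] yaw 0.396 rim+ 3.55 F [-1.2 -0.7  2.7] M [ 0.006  0.099 -0.002] op 0.443 tau6 [-4.000e-02 -5.821e+01 -1.601e+01  2.000e-02 -2.200e-01  1.030e+00]
```

{"name": "drive_tool", "arguments": {"commands": [{"dx": 0, "dy": 0, "dz": 0, "yaw": -4}, {"dx": 0, "dy": 0, "dz": 0, "yaw": 0}]}}

```text
t: 10.85
eef_pos: [555.8, 45.2, 51.1]
tcp_rot: [3.141, -0.0, 0.325]
ft_force: [-1.6, 0.0, 2.7]
opening: 0.441
```

```bash
python3 st.py
```

```text
10.85 pos [555.77  45.18  51.13] yaw 0.325 rim+ 3.53 F [-1.6  0.   2.7] M [ 0.025  0.074 -0.032] op 0.441 tau6 [-4.000e-02 -5.801e+01 -1.587e+01  4.000e-02 -1.800e-01  1.030e+00]
```

{"name": "drive_tool", "arguments": {"commands": [{"dx": 0, "dy": 0, "dz": 0, "yaw": -3}, {"dx": 0, "dy": 0, "dz": 0, "yaw": 0}]}}

```text
t: 11.02
eef_pos: [555.7, 45.1, 51.1]
tcp_rot: [3.141, -0.0, 0.274]
ft_force: [-1.4, -0.7, 3.2]
opening: 0.439
```

```bash
python3 st.py
```

```text
11.02 pos [555.67  45.11  51.1 ] yaw 0.274 rim+ 3.5 F [-1.4 -0.7  3.2] M [-0.19   0.151  0.112] op 0.439 tau6 [  0.21 -57.76 -15.96   0.27  -0.27   0.89]
```

{"name": "drive_tool", "arguments": {"commands": [{"dx": 0, "dy": 0, "dz": 0, "yaw": -1}, {"dx": 0, "dy": 0, "dz": 0, "yaw": 0}]}}

```text
t: 11.18
eef_pos: [555.7, 45.1, 51.1]
tcp_rot: [3.141, -0.0, 0.255]
ft_force: [-0.3, -1.6, 4.4]
opening: 0.439
```

```bash
python3 st.py
```

```text
11.18 pos [555.66  45.08  51.09] yaw 0.255 rim+ 3.49 F [-0.3 -1.6  4.4] M [-0.253  0.236  0.193] op 0.439 tau6 [  0.4  -57.08 -15.93   0.43  -0.4    0.35]
```

Stopped at 0.19 N m with the rim 3.5 mm above the shoulder, after 1.13 rad. That makes it a shallow nut, so it goes to the tray. I unscrew back to the entry yaw (≈1.387 rad).

{"name": "drive_tool", "arguments": {"commands": [{"dx": 0, "dy": 0, "dz": 0, "yaw": 3}, {"dx": 0, "dy": 0, "dz": 0, "yaw": 7}, {"dx": 0, "dy": 0, "dz": 0, "yaw": 7}, {"dx": 0, "dy": 0, "dz": 0, "yaw": 0}]}}

```text
t: 11.52
eef_pos: [555.9, 45.2, 51.1]
tcp_rot: [3.141, -0.001, 0.557]
ft_force: [0.3, -0.4, 4.4]
opening: 0.441
```

```bash
python3 st.py
```

```text
11.52 pos [555.9   45.19  51.11] yaw 0.557 rim+ 3.51 F [ 0.3 -0.4  4.4] M [-0.029  0.04   0.016] op 0.441 tau6 [ 5.000e-02 -5.683e+01 -1.520e+01  8.000e-02 -8.000e-02 -2.230e+00]
```

{"name": "drive_tool", "arguments": {"commands": [{"dx": 0, "dy": 0, "dz": 0.43, "yaw": 6}, {"dx": 0, "dy": 0, "dz": 0.43, "yaw": 6}, {"dx": 0, "dy": 0, "dz": 0.43, "yaw": 6}, {"dx": 0, "dy": 0, "dz": 0.43, "yaw": 6}, {"dx": 0, "dy": 0, "dz": 0, "yaw": 0}]}}

```text
t: 11.93
eef_pos: [555.4, 45.2, 52.3]
tcp_rot: [-3.141, 0.0, 0.97]
ft_force: [-1.3, 0.2, -1.1]
opening: 0.44
```

```bash
python3 st.py
```

```text
11.93 pos [555.37  45.17  52.32] yaw 0.97 rim+ 4.72 F [-1.3  0.2 -1.1] M [ 0.031 -0.029 -0.044] op 0.44 tau6 [-8.000e-02 -6.006e+01 -1.658e+01  2.000e-02 -5.000e-02 -1.930e+00]
```

{"name": "drive_tool", "arguments": {"commands": [{"dx": 0, "dy": 0, "dz": 0.8, "yaw": 6}, {"dx": 0, "dy": 0, "dz": 0.43, "yaw": 6}, {"dx": 0, "dy": 0, "dz": 0.43, "yaw": 6}, {"dx": 0, "dy": 0, "dz": 0.43, "yaw": 6}, {"dx": 0, "dy": 0, "dz": 0, "yaw": 0}]}}

```text
t: 12.35
eef_pos: [555.5, 45.3, 54.4]
tcp_rot: [-3.141, -0.0, 1.386]
ft_force: [0.4, 0.4, -2.2]
opening: 0.44
```

```bash
python3 st.py
```

```text
12.35 pos [555.46  45.26  54.44] yaw 1.386 rim+ 6.84 F [ 0.4  0.4 -2.2] M [-0.039 -0.075 -0.026] op 0.44 tau6 [-0.000e+00 -6.037e+01 -1.669e+01  5.000e-02  5.000e-02 -1.940e+00]
```

{"name": "drive_tool", "arguments": {"commands": [{"dx": 0, "dy": 0, "dz": 1, "yaw": 0}, {"dx": 0, "dy": 0, "dz": 1.5, "yaw": 0}, {"dx": 0, "dy": 0, "dz": 0, "yaw": 0}]}}

```text
t: 12.6
eef_pos: [555.7, 45.2, 57.4]
tcp_rot: [3.141, -0.0, 1.383]
ft_force: [0.6, 0.6, -2.5]
opening: 0.441
```

```bash
python3 st.py
```

```text
12.6 pos [555.68  45.19  57.38] yaw 1.383 rim+ 9.78 F [ 0.6  0.6 -2.5] M [ 0.017 -0.079 -0.05 ] op 0.441 tau6 [  0.   -59.97 -16.71   0.06   0.08   0.07]
```

{"name": "drive_tool", "arguments": {"commands": [{"dx": 0, "dy": 0, "dz": 6, "yaw": 0}, {"dx": 0, "dy": 0, "dz": 12, "yaw": 0}, {"dx": 0, "dy": 0, "dz": 25, "yaw": 0}, {"dx": -14, "dy": 27, "dz": 5, "yaw": 0}, {"dx": -14, "dy": 27, "dz": -10, "yaw": 0}]}}

```text
t: 13.02
eef_pos: [529.4, 99.0, 98.4]
tcp_rot: [3.135, -0.002, 1.382]
ft_force: [-0.3, 0.4, -1.3]
opening: 0.438
```

{"name": "drive_tool", "arguments": {"commands": [{"dx": -14, "dy": 27, "dz": -10, "yaw": 0}, {"dx": -14, "dy": 27, "dz": -5, "yaw": 0}, {"dx": -14, "dy": 27, "dz": 0, "yaw": 0}, {"dx": -8, "dy": 15, "dz": 0, "yaw": 0}, {"dx": 0, "dy": 0, "dz": 0, "yaw": 0}]}}

```text
t: 13.43
eef_pos: [476.0, 197.5, 80.6]
tcp_rot: [-3.141, -0.0, 1.388]
ft_force: [0.9, 0.5, -2.2]
opening: 0.438
```

{"name": "drive_tool", "arguments": {"commands": [{"dx": 0, "dy": 0, "dz": 0, "yaw": 0}, {"dx": 0, "dy": 0, "dz": 0, "yaw": 0}, {"dx": 0, "dy": 0, "dz": 0, "yaw": 0}]}}

```text
t: 13.68
eef_pos: [478.2, 194.4, 80.4]
tcp_rot: [3.141, -0.0, 1.385]
ft_force: [0.5, 0.4, -1.7]
opening: 0.441
```

```bash
python3 - <<'E'
from h import *
import pickle
w=env.calibration('wrist');s=env.state();im=env.read_camera('wrist')[:,:,::-1]
s2=env.state();print(s['eef_pos'].round(2),s2['eef_pos'].round(2),s2['tcp_rot'],s2['t'])
pickle.dump(w,open('w7.pkl','wb'));cv2.imwrite('pics/w7.png',im)
ct=env.calibration('top');P=at(ct,(175.5,254.7),29);print('top peg',P)
p=proj(w,P)[0];x,y=p.astype(int);x0,y0=max(0,x-60),max(0,y-45);print(p,x0,y0)
cv2.imwrite('pics/w7c.png',cv2.resize(im[y0:y0+90,x0:x0+120],None,fx=6.5,fy=6.5,interpolation=cv2.INTER_CUBIC))
E
```

```text
[478.24 194.39  80.42] [478.19 194.33  80.33] [ 3.14120831e+00 -8.04815767e-05  1.38498849e+00] 13.7333
top peg [475.07678274 238.4977441   29.        ]
[307.36775564 169.25929893] 247 124
```

View pics/w7.png

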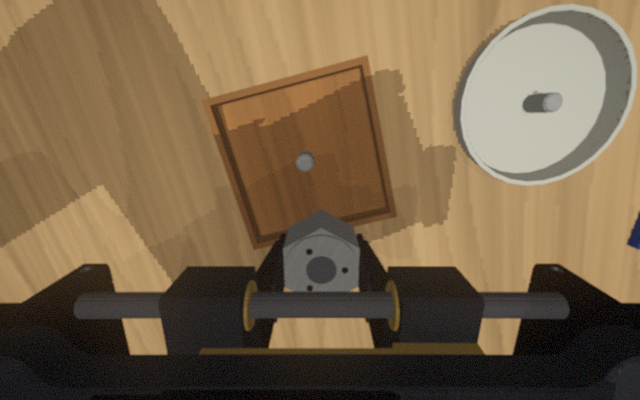

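View pics/w7c.png

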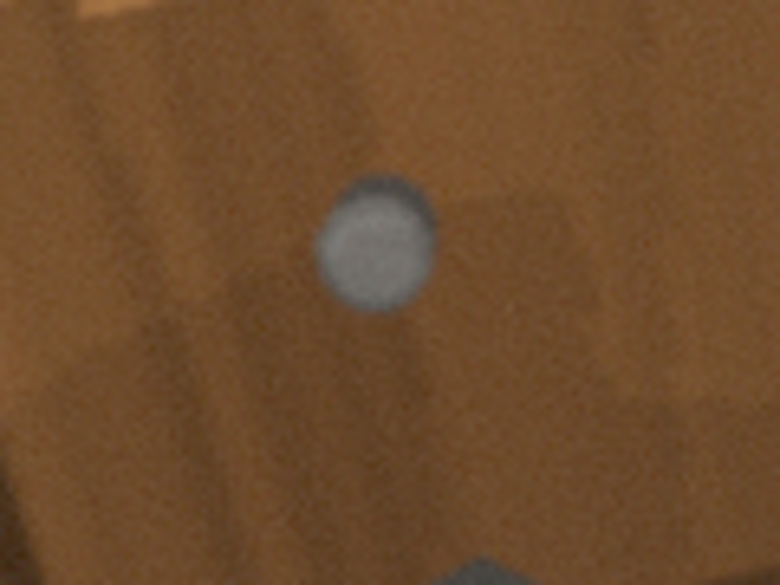

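```bash
python3 - <<'E'
from h import *
import pickle;w=pickle.load(open('w7.pkl','rb'))
P=at(w,(247+376/6.5-.42,124+250/6.5-.42),29);N=at(w,(321,269.6),80.4+26.4)
print(P,N,P-N)
E
```

```text
[473.97778439 244.37164432  29.        ] [477.60946272 195.08292005 106.8       ] [ -3.63167833  49.28872427 -77.8       ]
```

{"name": "drive_tool", "arguments": {"commands": [{"dx": -1.8, "dy": 24.6, "dz": -10, "yaw": 0}, {"dx": -1.8, "dy": 24.6, "dz": -15, "yaw": 0}, {"dx": 0, "dy": 0, "dz": -8, "yaw": 0}, {"dx": 0, "dy": 0, "dz": 0, "yaw": 0}, {"dx": 0, "dy": 0, "dz": 0, "yaw": 0}]}}

```text
t: 14.15
eef_pos: [474.0, 243.6, 47.0]
tcp_rot: [-3.141, 0.001, 1.386]
ft_force: [0.8, -0.1, -2.3]
opening: 0.439
```

```bash
python3 st.py; python3 - <<'E'
from h import *
sc=env.read_camera('scene')[:,:,::-1]
cv2.imwrite('pics/s8.png',cv2.resize(sc[170:260,425:545],None,fx=6.5,fy=6.5,interpolation=cv2.INTER_CUBIC))
E
```

```text
14.15 pos [474.05 243.58  46.97] yaw 1.386 rim+ -0.63 F [ 0.8 -0.1 -2.3] M [-0.024 -0.118  0.012] op 0.439 tau6 [ 8.700e-01 -5.686e+01 -1.503e+01  7.000e-02 -1.100e-01  3.000e-02]
```

View pics/s8.png

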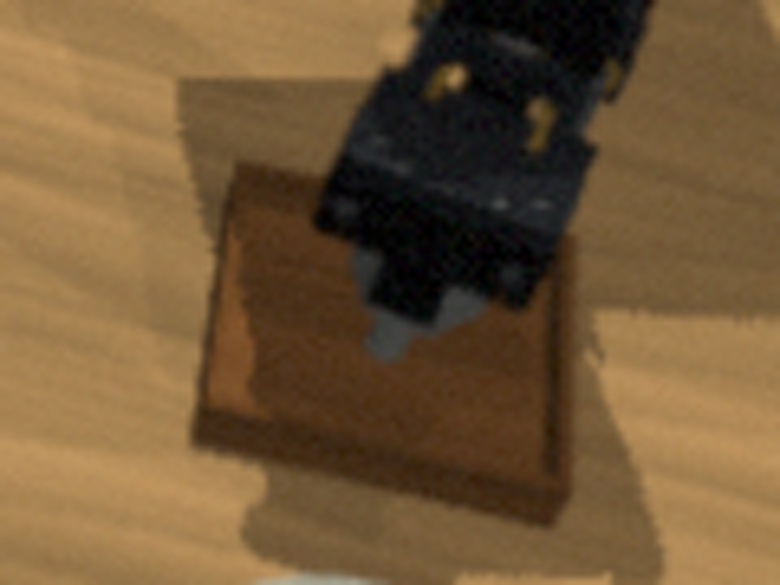

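```bash
python3 - <<'E'
from h import *
cs=env.calibration('scene')
q=lambda P:((proj(cs,P)-[425,170]+.42)*6.5).round(0)
C=(474.4,243.8)
print('peg',q([[*C,5],[*C,29]]))
a=1.386-np.pi/2+np.radians(30+60*np.arange(6))
for z in (39.4,73.4): print(q(np.c_[C[0]+24.25*np.cos(a),C[1]+24.25*np.sin(a),np.full(6,z)]).tolist())
x=62.5
E
```

```text
peg [[382. 341.]
 [401. 298.]]
[[426.0, 331.0], [477.0, 306.0], [460.0, 255.0], [394.0, 228.0], [344.0, 252.0], [359.0, 303.0]]
[[456.0, 266.0], [508.0, 241.0], [490.0, 190.0], [422.0, 163.0], [370.0, 186.0], [386.0, 238.0]]
```

```bash
python3 - <<'E'
from h import *
acc=0
for i in range(3): acc=acc+env.read_camera('scene')[:,:,::-1].astype(float)
sc=np.clip((acc/3)**0.6*9,0,255).astype(np.uint8)
o=cv2.resize(sc[195:235,465:515],None,fx=14,fy=14,interpolation=cv2.INTER_CUBIC)
cs=env.calibration('scene')
q=lambda P:((proj(cs,P)-[465,195]+.46)*14).astype(np.int32)
C=(474.4,243.8)
a=1.386-np.pi/2+np.radians(30+60*np.arange(6))
cv2.polylines(o,[q(np.c_[C[0]+24.25*np.cos(a),C[1]+24.25*np.sin(a),np.full(6,39.4)])],True,(0,0,255),1)
t=np.linspace(0,6.28,50)
for z in (5,29): cv2.polylines(o,[q(np.c_[C[0]+7*np.cos(t),C[1]+7*np.sin(t),np.full(50,z)])],True,(0,255,0),1)
cv2.imwrite('pics/s8e.png',o)
E
```

```text
(no output)
```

View pics/s8e.png

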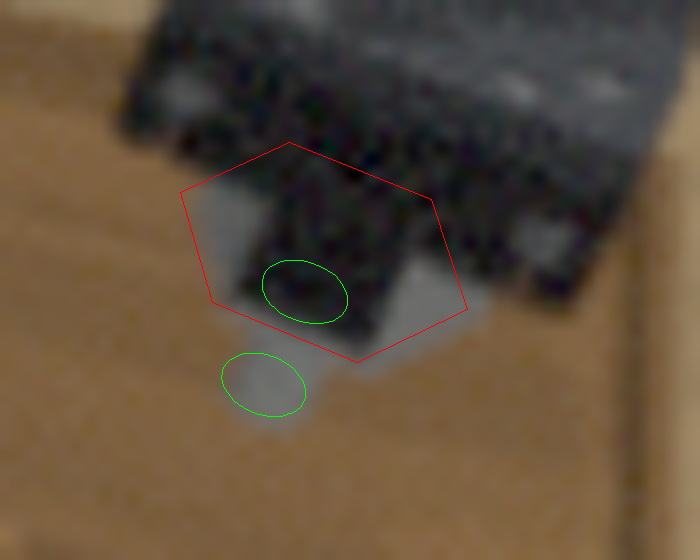

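Overlay: the nut sits within about 1.5 mm of the peg axis, against 4 mm of clearance. I correct by 1 mm and lower.

{"name": "drive_tool", "arguments": {"commands": [{"dx": 1, "dy": -1, "dz": -8, "yaw": 0}, {"dx": 0, "dy": 0, "dz": -5, "yaw": 0}, {"dx": 0, "dy": 0, "dz": -3, "yaw": 0}, {"dx": 0, "dy": 0, "dz": 0, "yaw": 0}]}}

```text
t: 14.68
eef_pos: [474.6, 243.1, 30.3]
tcp_rot: [-3.14, 0.001, 1.386]
ft_force: [0.4, 0.1, -0.9]
opening: 0.437
```

{"name": "drive_tool", "arguments": {"commands": [{"dx": 0, "dy": 0, "dz": -3, "yaw": 0}, {"dx": 0, "dy": 0, "dz": -3, "yaw": 0}, {"dx": 0, "dy": 0, "dz": -3, "yaw": 0}, {"dx": 0, "dy": 0, "dz": 0, "yaw": 0}]}}

```text
t: 15.02
eef_pos: [474.8, 243.3, 21.7]
tcp_rot: [-3.141, 0.0, 1.387]
ft_force: [0.5, 0.3, -1.7]
opening: 0.44
```

{"name": "drive_tool", "arguments": {"commands": [{"dx": 0, "dy": 0, "dz": -2, "yaw": 0}, {"dx": 0, "dy": 0, "dz": -1, "yaw": 0}, {"dx": 0, "dy": 0, "dz": 0, "yaw": 0}]}}

```text
t: 15.27
eef_pos: [474.9, 243.4, 19.0]
tcp_rot: [-3.141, 0.0, 1.387]
ft_force: [-0.5, -0.9, -1.8]
opening: 0.44
```

{"name": "drive_tool", "arguments": {"commands": [{"dx": 0, "dy": 0, "dz": -1, "yaw": 0}, {"dx": 0, "dy": 0, "dz": -1, "yaw": 0}, {"dx": 0, "dy": 0, "dz": 0, "yaw": 0}]}}

```text
t: 15.52
eef_pos: [475.0, 243.4, 17.1]
tcp_rot: [3.142, 0.0, 1.387]
ft_force: [-0.7, -1.7, -1.7]
opening: 0.439
```

{"name": "drive_tool", "arguments": {"commands": [{"dx": 0, "dy": 0, "dz": -0.6, "yaw": 0}, {"dx": 0, "dy": 0, "dz": 0, "yaw": 0}]}}

```text
t: 15.68
eef_pos: [475.0, 243.4, 16.6]
tcp_rot: [3.142, 0.0, 1.387]
ft_force: [0.5, -0.2, -1.5]
opening: 0.439
```

{"name": "drive_tool", "arguments": {"commands": [{"dx": 0, "dy": 0, "dz": -0.6, "yaw": 0}, {"dx": 0, "dy": 0, "dz": 0, "yaw": 0}]}}

```text
t: 15.85
eef_pos: [475.1, 243.4, 16.2]
tcp_rot: [3.141, -0.0, 1.387]
ft_force: [-0.5, 0.4, -0.2]
opening: 0.439
```

Contact at TCP z = 16.2, meaning the rim is 3.6 mm above the tray floor, which again fits a shallow nut on the peg's end. I release with partial opening.

{"name": "drive_tool", "arguments": {"commands": [{"dx": 0, "dy": 0, "dz": 0, "yaw": 0}, {"dx": 0, "dy": 0, "dz": 0, "yaw": 0}, {"dx": 0, "dy": 0, "dz": 0, "yaw": 0}, {"dx": 0, "dy": 0, "dz": 0, "yaw": 0}, {"dx": 0, "dy": 0, "dz": 0, "yaw": 0}], "grip": 0.62}}

```text
t: 16.27
eef_pos: [475.0, 243.4, 16.0]
tcp_rot: [3.141, 0.0, 1.387]
ft_force: [1.1, 0.1, -0.8]
opening: 0.616
```

{"name": "drive_tool", "arguments": {"commands": [{"dx": 0, "dy": 0, "dz": 5, "yaw": 0}, {"dx": 0, "dy": 0, "dz": 15, "yaw": 0}, {"dx": 0, "dy": 0, "dz": 30, "yaw": 0}, {"dx": 0, "dy": 0, "dz": 40, "yaw": 0}, {"dx": 0, "dy": 0, "dz": 40, "yaw": 0}]}}

```text
t: 16.68
eef_pos: [474.4, 243.1, 147.4]
tcp_rot: [-3.14, 0.001, 1.387]
ft_force: [1.0, -0.1, 0.9]
opening: 0.625
```

{"name": "drive_tool", "arguments": {"commands": [{"dx": 0, "dy": -40, "dz": 0, "yaw": 0}, {"dx": 0, "dy": -40, "dz": 0, "yaw": 0}, {"dx": 0, "dy": 0, "dz": 0, "yaw": 0}, {"dx": 0, "dy": 0, "dz": 0, "yaw": 0}]}}

```text
t: 17.02
eef_pos: [475.1, 162.0, 146.7]
tcp_rot: [3.141, -0.0, 1.384]
ft_force: [1.1, 0.3, -0.0]
opening: 0.621
```

```bash
python3 st.py; python3 - <<'E'
from h import *
w=env.calibration('wrist');im=env.read_camera('wrist')[:,:,::-1];sc=env.read_camera('scene')[:,:,::-1]
cv2.imwrite('pics/w9.png',im);cv2.imwrite('pics/s9.png',sc)
p=proj(w,[475,243.5,25])[0].astype(int);print(p)
x0,y0=max(0,p[0]-60),max(0,p[1]-45)
a=cv2.resize(im[y0:y0+90,x0:x0+90],(400,400),interpolation=cv2.INTER_CUBIC);b=cv2.resize(sc[180:260,445:525],(400,400),interpolation=cv2.INTER_CUBIC)
cv2.imwrite('pics/c9.png',np.hstack([a,b]))
E
```

```text
17.02 pos [475.14 161.95 146.73] yaw 1.384 rim+ 99.13 F [ 1.1  0.3 -0. ] M [ 0.031 -0.106 -0.01 ] op 0.621 tau6 [ -1.9  -50.38 -19.19  -0.06  -0.    -0.34]
[305 117]
```

View pics/c9.png

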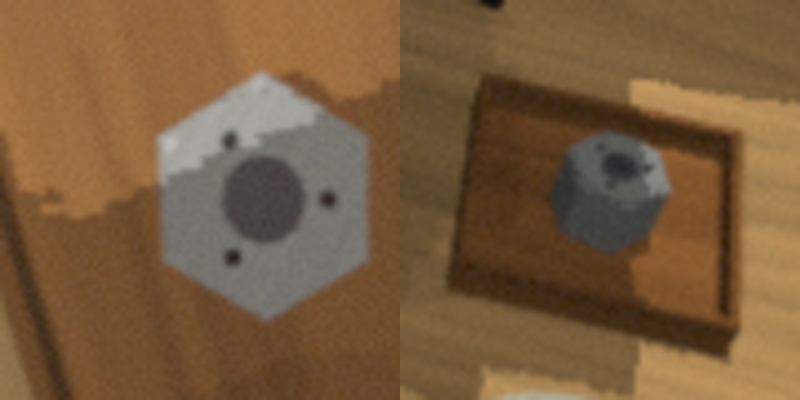

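View pics/s9.png

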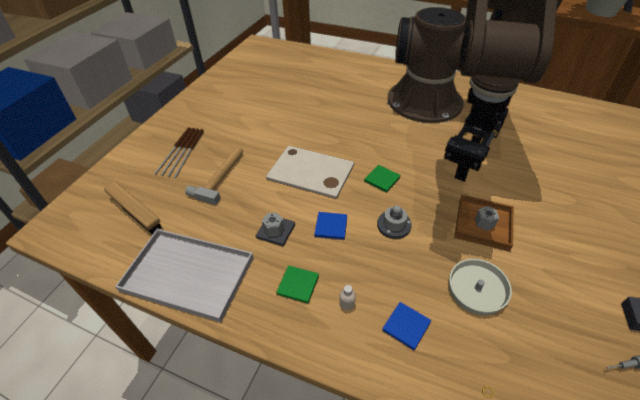

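The pictures show the nut upright in the tray's middle, scene (486,217), with its hole and dots facing up. The dish is empty at (480,287) and the spare is still on its block at (273,227). The gripper is well clear, so I hand in.

```bash
python3 -c "
from cell import env
env.job_done();print(env.state()['t'])"
```

```text
the job is handed in; nothing more can be done
the job is handed in; nothing more can be done
```

The nut from the pale board stopped short on the gauge, so it now stands open side down over the peg of the square wooden tray. I handed the job in at about 17 s of the 64 s allowed.

- **Thread check:** I lowered the nut onto the gauge at about 0.49 rad entry yaw and felt first contact with the rim 6.4 mm above the shoulder. I then turned it clockwise. It stopped with the rim 3.5 mm above the shoulder and was tight at 1.13 rad, at 0.19 N m and only about 6 N (gripper weight removed). Those figures match a shallow nut.
- **Unscrew and place:** I turned it back anticlockwise to the entry yaw and lifted it off without resistance. Over the tray peg it met contact at about 3.6 mm rim height above the floor, which again fits a shallow nut resting on the peg's end.
- **Last checks:** The final pictures show the nut upright in the tray, with the spare nut, bottle and hammer apparently where they were. The gripper was clear at 147 mm height.
- **What disagreed:** The three cameras differed by 2 to 6 mm on the gauge position, and by a few mm on the tray peg. I went by the nut-to-target offset in the wrist picture and then by feel. At the gauge I felt no noticeable side forces.

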